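Expose a glued gear under the half-open lamp shutter

ROBOT

A 7-joint arm with a two-finger parallel gripper is mounted at the origin on the work surface. World frame = base frame: x ahead of the robot, y to its left, z up, the work surface at z = 0. Lengths are in mm, angles in rad, forces in N, time in s.
With the tool pointing down it reaches from about 425 to 925 mm from the base axis. Payload 6.8 kg.
Tool frame: the origin (TCP) lies on the centre line of the jaws, within the pads' length; the fingertips stand 25 mm ahead of it and the grasp point (between the pads) lies 6 mm ahead of it; z points along the fingers, y is the line along which they close (so a half turn about z gives the same grasp; the last joint's range is limited). The gripper opens to 88 mm and grips with 3 to 60 N. Pads are 20 mm wide; open, the fingers measure 115 mm over their backs; the gripper's body (75 mm by 178 mm) begins 61 mm behind the grasp point.
Start: joints at [1.082, 0.477, 0.022, 1.555, -0.011, 1.109, -0.083], TCP at [250.882, -626.662, 247.664] pointing down, gripper open.
Joint ranges: [-2.96, 2.96], [-0.34, 2.1], [-1.41, 1.46], [0.24, 2.44], [-1.37, 4.51], [0.17, 1.92], [-2.96, 2.96]. Speed limits (rad/s): [2.39, 2.39, 3.14, 3.14, 3.14, 3.14, 3.14].

INTERFACE

Orientations are given as a unit quaternion [x, y, z, w].
In Python, from bench import robot, eoat, kinematics, vision, job, models gives the robot as it stands. The module is installed in compiled form; this text tells all that it offers. Calls block until the motion is done:
- robot.movep(position, orientation): joint-space move of the TCP to a pose.
- robot.move_linear(position, velocity=150, rotation=None): straight line of the TCP; rotation=None keeps the orientation; velocity is the mean speed in mm/s.
- robot.set_joints(angles): joint-space move.
- eoat.gripper_to(opening): opening from 0.0 (shut) to 1.0 (fully open); the grip force is fixed at half the most; returns when the fingers have stopped.
- robot.wait(seconds).
- kinematics.inverse_kinematics(position, orientation): joint angles nearest the present ones, or None.
- vision.get_image(name): name is "scene" or "top"; returns a dict with "color" (384x512x3 uint8, red, green, blue), "fx", "fy", "cx", "cy" (pixels), "R" (3x3) and "t" (3): a world point X has camera coordinates R X + t. Camera axes: x right, y down, z forward; pixel columns grow to the right and rows downward; lengths in mm; the calibration is good to about 2 mm. A picture is of the moment at which its call begins. There is no depth.
A pose or a line that the arm cannot do raises robot.Unreachable and nothing moves.
- job.close_job(): hands the job in; it is judged then, once.
Trained networks look in the newest picture that a camera, given by its name, has taken for a name from the list of things; names that differ only in an ending like _2 or _b are one class to them, and where a whole thing is asked for, a point or a joint stands for the part that bears it (a point fixed in the world has none). Each returns a list of dicts, best first, with "conf" (0 to 1); they miss things now and then, are a little off and sometimes report something else, mostly with a low value. They report only what shows in the picture. A call takes as long as a camera call. They do not tell look-alikes from the thing itself.
- models.search_frame(thing, camera): "box" ([centre column, centre row, width, height] in pixels, round what is visible of it).
- models.place_of(thing, camera): "uv" ([column, row] in pixels: a listed point, or the origin of a listed thing).
Readings, each from a call of its own:
- robot.read_time_s(): time.
- robot.read_joint_pos(): joint angles.
- robot.read_joint_velocities(): joint speeds.
- robot.read_joint_torque(): joint torques, N m.
- robot.read_ee_pos(): TCP position.
- robot.read_ee_rot(): TCP orientation.
- robot.read_force(): force on the tool from outside, world axes, zero at the start.
- robot.read_torque(): the same for the moment, N m.
- robot.read_grip_width(): opening from 0.0 (shut) to 1.0 (fully open).
- robot.read_grasp_force(): force on a finger pad.
Only numpy, scipy, OpenCV 4.12 (cv2) and the standard library are available. Lean on these libraries where they do the work, as an engineer would, in place of code of your own. Each camera call takes 0.05 s, during which the arm holds its last target. There are 200 camera calls.

TASK

Set the hubbed wooden gear, hub up, balanced centrally on top of the white dome in front of the lamp box and let go of it, with the shutter still closed. Then slide the sprung shutter by its orange tab to half open, where its pointer meets the red line, never going much past half, and finish while still holding it there with the gear still balanced. Leave the other things on the table where they are.

Things in the scene. Friction and masses are not known exactly. Their poses are not given: they have to be found in the camera images.
- gear: loose wooden gear, about 60 g: toothed disc 65 mm across the teeth and 8 mm thick, with a dark round hub 24 mm in diameter standing 24 mm above the disc's middle (32 mm tall in all). Origin: centre of the underside; z up through the hub. The only toothed piece with a hub. Starts flat on the table, hub up, left or right of the lamp box.
- dome: white domed rest fixed to the table in front of the lamp box's window: the cap of a sphere of radius 50 mm, 55 mm tall, on a grey disc 108 mm across and 6 mm thick. Origin: on the table under its centre.
- dome_top (a point): the highest point of the dome, 55 mm above the table; the flat underside of the gear goes here.
- lightbox: plywood lamp box fixed to the table, 120 (x) by 200 (y) by 108 (z) mm, with a 60 mm window in its front. Origin: centre of its underside; x points to its back (front and window face -x, towards the robot), y is the direction in which the shutter opens, z up. It carries the shutter. A paper scale on its top has a dark thin line at shut, a red line at half open and a dark thin line at fully open.
- shutter (a joint): travel of the black shutter, a slide along +y of the lamp box, in m: 0 closed, 0.030 half open, 0.060 fully open. A spring shuts it: 3 N at closed, rising evenly to 7.5 N at half and 12 N at fully open; it springs shut when let go. Friction is slight. Starts closed.
- tab_top (a point): centre of the top face of the shutter's orange tab; moves with the shutter. The tab is an upright block 24 mm (lamp box x) by 16 mm (along the travel) and 40 mm tall, its top 152 mm and its underside 112 mm above the table, in front of and above the front edge of the box (whose top is at 108 mm); pinch it or push it from its side. A black pointer runs from its foot over the scale.
- half_mark (a point): middle of the red line on the box top, 109 mm above the table; the pointer of the tab lies over it at half open.
- disc: bystander: flat toothed wooden disc without a hub, 85 mm across, 6 mm thick, on the table. Origin: centre of underside.
- ring: bystander: flat pale wooden ring, 90 mm outside, 74 mm inside, 6 mm thick, on the table. Origin: centre of underside.
- glue: bystander: white glue bottle, 60 mm in diameter, 140 mm tall, left of the lamp box. Origin: centre of underside.
- jar: bystander: small clear jar with red cap, 48 mm in diameter, 60 mm tall, left of the lamp box. Origin: centre of underside.
- driver: bystander: screwdriver with blue handle, 170 mm long, lying to the right of the lamp box. Origin: under its middle; x along it.
There are look-alikes about, which are no part of the job. What is shaped like the lightbox but yellow is not meant.

How it is judged:
By the outcome, as a careful person would: the job done as asked, in the order asked, and still so for the second after the job is handed in, while the arm keeps its last pose, push and grip.
It also fails if it takes over 53 s, if anything falls off the work surface, if the arm or the gripper's body presses on something with over 40 N, if the wrist force passes 120 N, or if a joint passes its speed limit or range.

## Working session

There is one attempt and no reset: what is moved stays moved. The work goes in short steps, each a Python script; the robot and the scene stay as the last script left them, time stands still between calls to the robot, and variables do not carry over. Pictures are saved under pics/ and viewed, at most 10 in all, crops included, and the job is handed in when it is done.

```bash
mkdir -p pics
cat > h.py <<'E'
import numpy as np, cv2
from bench import robot, eoat, kinematics, vision, job, models
def cam(n): return vision.get_image(n)
def P(c,X):
    p=np.array(c["R"])@np.array(X,float)+np.array(c["t"]).ravel(); return [c["fx"]*p[0]/p[2]+c["cx"],c["fy"]*p[1]/p[2]+c["cy"]]
def onz(c,uv,z):
    R=np.array(c["R"]);t=np.array(c["t"]).ravel();C=-R.T@t
    d=R.T@np.array([(uv[0]-c["cx"])/c["fx"],(uv[1]-c["cy"])/c["fy"],1]); return C+d*(z-C[2])/d[2]
def save(c,f,box=None,s=1):
    im=c["color"][:,:,::-1]
    if box: im=im[box[1]:box[3],box[0]:box[2]]
    cv2.imwrite("pics/"+f,cv2.resize(im,None,fx=s,fy=s,interpolation=cv2.INTER_CUBIC))
E
python3 - <<'E'
from h import *
Z=dict(gear=0,dome=0,dome_top=55,lightbox=0,tab_top=152,half_mark=109,disc=0,ring=0,glue=0,jar=0,driver=0)
ims=[]
for n in("scene","top"):
    c=cam(n);ims.append(c["color"][:,:,::-1])
    R=np.array(c["R"]);print(n,(-R.T@np.array(c["t"]).ravel()).round(),c["fx"])
    for k,z in Z.items():
        for r in models.place_of(k,n)[:3]: print(k,np.round(r["uv"],1),round(r["conf"],2),onz(c,r["uv"],z)[:2].round(1))
for n,i in zip(("s","t"),ims): cv2.imwrite(f"pics/{n}0.png",cv2.resize(i,(800,600)))
print(robot.read_ee_rot(),robot.read_time_s())
E
```

```text
scene [1041. -405. 1058.] 461.12705641122693
gear [315.  129.6] 0.64 [435.8 371.5]
dome [204.1 234.7] 0.65 [ 501.7 -111.8]
dome_top [201.3 218.9] 0.67 [ 488.6 -104. ]
lightbox [253.1 182.4] 0.7 [459.8  96.6]
lightbox [257.6 265.1] 0.56 [660.7 -65. ]
tab_top [225.4 222.2] 0.74 [585.7 -97.3]
tab_top [227.4 145.1] 0.71 [410.6  53.4]
half_mark [250.8 155.7] 0.81 [450.1  98.1]
half_mark [252.  240.1] 0.62 [643.2 -67.1]
disc [118.1 259.9] 0.7 [ 414.6 -320.5]
disc [311.7 130.2] 0.64 [430.7 362.1]
disc [368.2 206.4] 0.26 [729.6 278.3]
ring [146.3 307.8] 0.92 [ 568.  -338.2]
glue [356.7 172.6] 0.76 [631.5 342.2]
jar [368.  203.6] 0.95 [723.2 284.9]
driver [164.  358.6] 0.75 [ 693.5 -375.2]
top [ 519.   12. 1110.] 362.2139986608728
gear [146.2 238.2] 0.64 [424.6 352.3]
dome [295.8 217.5] 0.9 [ 490.4 -104.9]
dome_top [300.6 214.3] 0.75 [ 501.2 -113.1]
dome_top [364.5 240.6] 0.69 [ 426.  -298.4]
lightbox [227.9 224.7] 0.9 [467.2 102.7]
lightbox [283.  161.6] 0.72 [661.9 -65.3]
tab_top [240.7 253.2] 0.67 [399.6  56. ]
tab_top [296.3 179.1] 0.61 [595.9 -90. ]
half_mark [229.2 235.7] 0.68 [442.1  90. ]
half_mark [286.2 159.9] 0.61 [652.6 -66.5]
disc [365.2 239.2] 0.82 [ 425.5 -316.8]
ring [371.3 193.2] 0.5 [ 566.1 -336.1]
glue [152.3 168.6] 0.63 [638.2 336.8]
jar [165.6 141.4] 0.78 [722.6 297. ]
jar [151.7 168.9] 0.65 [637.3 338.7]
driver [383.4 157.5] 0.73 [ 676.1 -373.8]
[9.81932976e-01 1.89229045e-01 6.26033215e-06 5.80744110e-06] 1.2
```

View pics/s0.png

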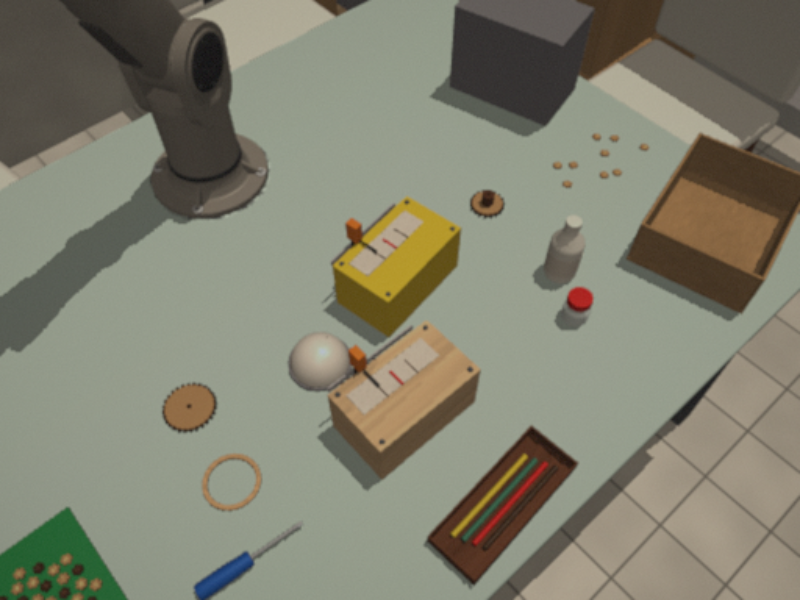

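View pics/t0.png

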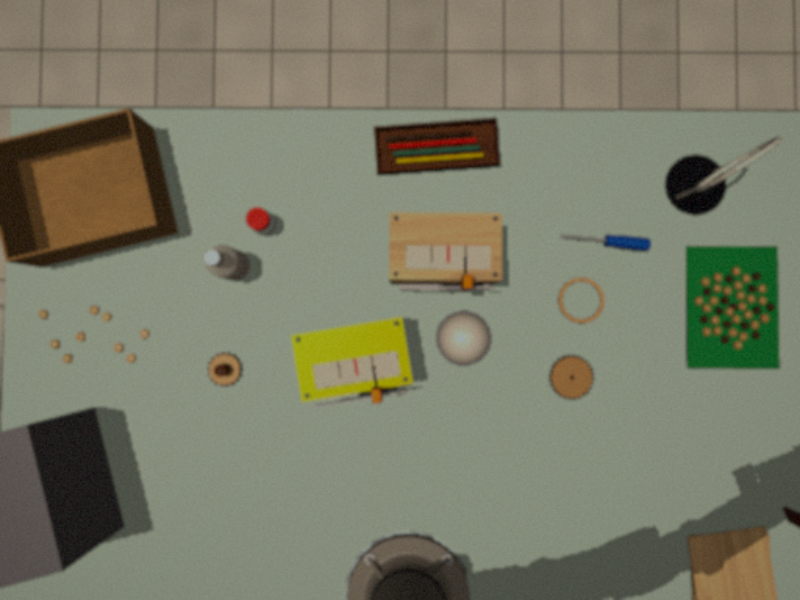

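The true box is the plywood one, with its tab at about (468,283) in the top view. The gear is at (225,370) and the dome at (463,338). The yellow box is the decoy. I'll refine these positions by fitting masks in both views.

```bash
cat >> h.py <<'E'
from scipy.optimize import least_squares
def cyl(r,z0,z1): 
    a=np.linspace(0,2*np.pi,40); return np.array([[r*np.cos(t),r*np.sin(t),z] for t in a for z in(z0,z1)])
MOD=dict(gear=[cyl(31.5,0,8),cyl(12,8,32)],
 dome=[np.vstack([cyl(50*np.sin(p),5+50*np.cos(p),5+50*np.cos(p)) for p in np.linspace(0,1.5,14)])],
 tab=[np.array([[x,y,z] for x in(-12,12) for y in(-8,8) for z in(112,152)])])
def cent(c,k,xy,dz=0):
    m=np.zeros((384*8,512*8),np.uint8)
    for g in MOD[k]:
        p=np.array([P(c,q+[xy[0],xy[1],dz]) for q in g]); h=cv2.convexHull((p*8+4).round().astype(np.int32)); cv2.fillConvexPoly(m,h,1)
    M=cv2.moments(m,True); return np.array([M["m10"]/M["m00"],M["m01"]/M["m00"]])/8-.44, M["m00"]/64
def obs(c,k,uv,w=18):
    hsv=cv2.cvtColor(cv2.GaussianBlur(c["color"],(3,3),0),cv2.COLOR_RGB2HSV).astype(int);H,S,V=hsv[...,0],hsv[...,1],hsv[...,2]
    m={"gear":((H<28)|(H>170))&(S>55),"dome":(S<38)&(V>95)&~((H>60)&(H<100)&(S>20)),"tab":((H<14)|(H>175))&(S>165)&(V>90)}[k].astype(np.uint8)
    b=np.zeros_like(m); u,v=map(int,np.round(uv)); b[v-w:v+w+1,u-w:u+w+1]=1
    n,l,s,ce=cv2.connectedComponentsWithStats(m*b); i=1+np.argmax(s[1:,4]); 
    if k!="tab":
        h=[cv2.convexHull(np.argwhere(l==i)[:,::-1].astype(np.int32))];q=np.zeros_like(m);cv2.fillPoly(q,h,1);M=cv2.moments(q,True);return np.array([M["m10"],M["m01"]])/M["m00"],M["m00"]
    return ce[i],s[i,4]
def fit(cs,k,x0,w=18,dz=0):
    o=[obs(c,k,P(c,[*x0,MOD[k][0][:,2].mean()+dz]),w) for c in cs]
    f=lambda x:np.concatenate([cent(c,k,x,dz)[0]-a[0] for c,a in zip(cs,o)])
    r=least_squares(f,x0,diff_step=.01)
    for c,a in zip(cs,o):
        each=least_squares(lambda x:cent(c,k,x,dz)[0]-a[0],r.x,diff_step=.01).x; print(k,"area",a[1],cent(c,k,r.x,dz)[1].round(),"single",each.round(1))
    print(k,r.x.round(1),"res",r.fun.round(2)); return r.x
E
python3 - <<'E'
from h import *
cs=[cam("scene"),cam("top")]
fit(cs,"gear",[430,357]); fit(cs,"dome",[495,-106],26); fit(cs,"tab",[592,-93],14)
c=cs[1]
for uv in[(396,218),(495,217),(397,274),(496,274)]: print(onz(c,np.array(uv)*.64,108).round(1))
save(cs[0],"s1.png",(180,180,330,310),5); save(c,"t1.png",(240,130,350,250),5)
E
```

```text
Traceback (most recent call last):
  File "h.py", line 37, in fit
    each=least_squares(lambda x:cent(c,k,x,dz)[0]-a[0],r.x,diff_step=.01).x; print(k,"area",a[1],cent(c,k,r.x,dz)[1].round(),"single",each.round(1))
                                                                                                 ^^^^^^^^^^^^^^^^^^^^^^^^^
AttributeError: 'float' object has no attribute 'round'
```

```bash
sed -i 's/cent(c,k,r.x,dz)\[1\].round()/round(cent(c,k,r.x,dz)[1])/' h.py
python3 - <<'E'
from h import *
cs=[cam("scene"),cam("top")]
fit(cs,"gear",[430,357]); fit(cs,"dome",[495,-106],26); fit(cs,"tab",[592,-93],14)
c=cs[1]
for uv in[(396,218),(495,217),(397,274),(496,274)]: print(onz(c,np.array(uv)*.64,108).round(1))
save(cs[0],"s1.png",(180,180,330,310),5); save(c,"t1.png",(240,130,350,250),5)
E
```

```text
gear area 285.0 292 single [430.7 359. ]
gear area 373.0 356 single [431.7 360.1]
gear [431.2 359.5] res [0.23 0.   0.17 0.18]
dome area 2557.0 1043 single [474.1 -99.5]
dome area 2809.0 853 single [ 495.5 -110.4]
dome [ 484.8 -104.6] res [ 0.95  3.74 -1.93  3.53]
tab area 100 166 single [595.4 -97.7]
tab area 3 76 single [ 586.9 -106.3]
tab [ 591.6 -101. ] res [-2.09 -0.27 -1.9  -1.71]
[709.2  24.7 108. ]
[ 711.9 -151.5  108. ]
[609.2  22.4 108. ]
[ 610.2 -153.3  108. ]
```

View pics/t1.png

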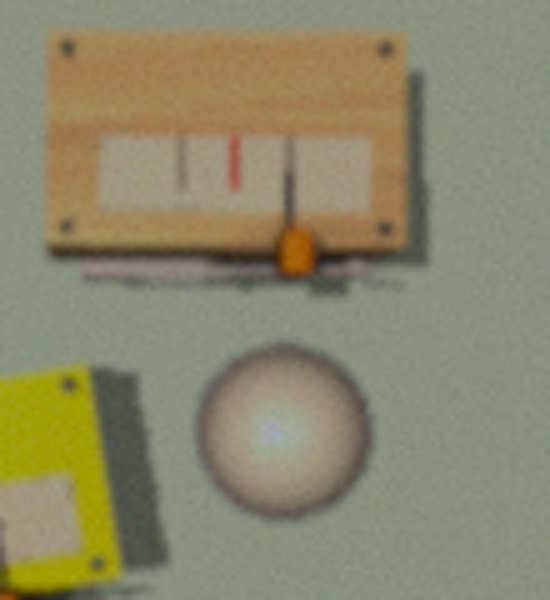

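The crop shows the tab at (296,252), i.e. full-frame (299,180), and the pointer on the shut line. The red line is at x = 235. The dome circle is centred at (284,432), i.e. (297,216). My dome and tab masks were off because both have warm hues, so I'll fix those.

```bash
sed -i 's/"dome":.*,"tab":[^}]*}/"dome":(C[...,0]-C[...,1]>-1)\&(S<95)\&(V>50),"tab":((H<19)|(H>175))\&(S>175)\&(V>70)}/; s/    m={/    C=cv2.GaussianBlur(c["color"],(3,3),0).astype(int)\n    m={/' h.py
python3 - <<'E'
from h import *
cs=[cam("scene"),cam("top")]
fit(cs,"dome",[495,-108],22); fit(cs,"tab",[592,-93],9)
ds=cs[1]["color"][195:238,297]; print(ds[::2].tolist())
E
```

```text
dome area 1232.0 1057 single [ 499.3 -105.8]
dome area 979.0 852 single [ 495.1 -104.7]
dome [ 497.3 -105.2] res [-0.29 -0.63  0.15 -0.7 ]
tab area 97 166 single [595.5 -97.5]
tab area 61 76 single [595.3 -98.5]
tab [595.6 -98. ] res [-0.16  0.14 -0.16 -0.09]
[[139, 147, 129], [136, 144, 126], [98, 99, 91], [114, 103, 87], [135, 122, 108], [152, 141, 118], [159, 148, 126], [162, 157, 136], [158, 157, 137], [158, 168, 146], [159, 169, 157], [161, 167, 157], [155, 164, 145], [162, 160, 141], [160, 155, 132], [158, 147, 127], [153, 138, 119], [142, 129, 110], [117, 105, 91], [100, 99, 89], [130, 140, 120], [133, 143, 123]]
```

View pics/s1.png

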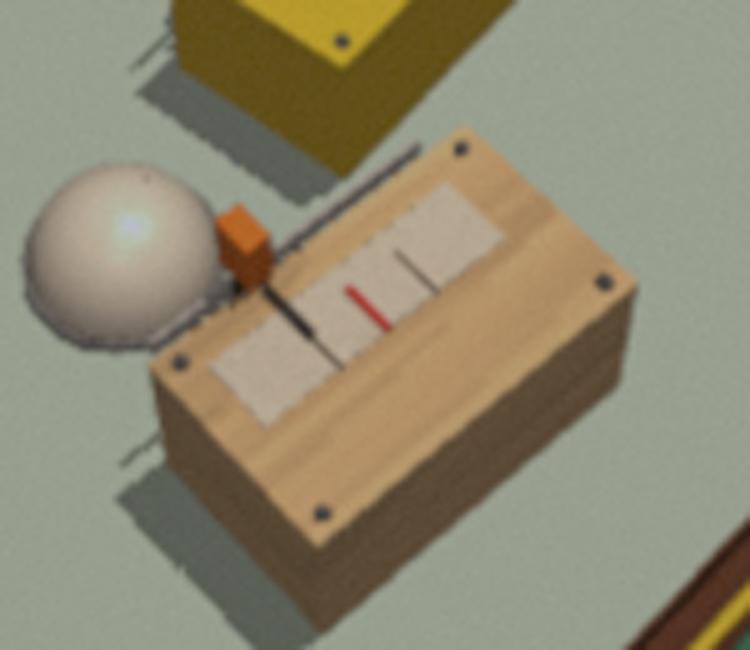

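```bash
sed -i 's/^MOD=/_d=cyl(54,0,6)\nMOD=/; s/np.linspace(0,1.5,14)\])\]/np.linspace(0,1.5,14)]),_d]/' h.py
python3 - <<'E'
from h import *
cs=[cam("scene"),cam("top")]
fit(cs,"dome",[495,-106],23)
A=[.7071068,.7071068,0,0];B=[1,0,0,0]
g=np.array([431.4,359.7])
def p(q,z):return [q[0],q[1],z]
robot.movep(p(g,250),A); eoat.gripper_to(.6)
robot.move_linear(p(g,38),200); eoat.gripper_to(0); print(robot.read_grip_width()); eoat.gripper_to(.6)
robot.move_linear(p(g,70),150); robot.movep(p(g,70),B); robot.move_linear(p(g,38),100); eoat.gripper_to(0)
print(robot.read_grip_width(),robot.read_grasp_force(),robot.read_ee_pos())
robot.move_linear(p(g,260),200)
print(robot.read_grip_width(),robot.read_time_s(),robot.read_joint_pos())
c=cam("scene");save(c,"s2.png",(250,40,400,160),4)
E
```

```text
dome area 1294.0 1226 single [ 496.2 -101.8]
dome area 980.0 995 single [ 495.2 -105.2]
dome [ 495.7 -103.2] res [-0.53  0.19 -0.63 -0.19]
0.2660456374894102
0.263837240071032 30.000502467155457 [431.58919558 359.81559596  38.3443165 ]
0.26739255730692524 12.125 [-0.38323486  0.32697946 -0.52247425  1.79003811  0.18281989  1.07496696
 -2.54131873]
```

View pics/s2.png

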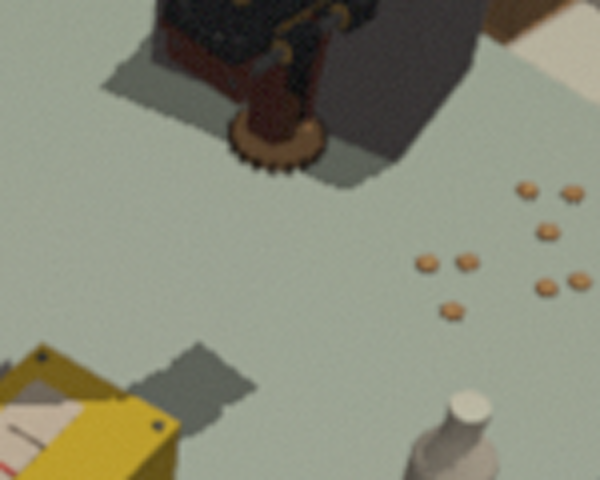

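The gear is held level at crop (277,135). Next I carry it over the dome.

Run:
```python
from h import *
q0=np.array(robot.read_joint_pos());best=None
for Q in([1,0,0,0],[0,1,0,0]):
    s=[kinematics.inverse_kinematics([495.4,-104.7,z],Q) for z in(260,94)]
    print([None if a is None else np.round(a,2) for a in s])
    if all(a is not None for a in s):
        d=abs(np.array(s[0])-q0).max()
        if best is None or d<best[0]: best=(d,Q)
Q=best[1]
robot.movep([495.4,-104.7,260],Q); robot.move_linear([495.4,-104.7,99],150)
print(robot.read_ee_pos(),robot.read_ee_rot(),robot.read_time_s(),robot.read_force())
c=[cam("scene"),cam("top")]; save(c[0],"s3.png",(150,150,280,260),5)
```

```text
[array([ 0.38,  0.21, -0.34,  1.92,  0.08,  1.03, -1.56]), array([ 0.39,  0.44, -0.38,  2.06,  0.25,  0.68, -1.72])]
[array([ 0.71,  0.26, -0.73,  1.9 ,  0.2 ,  1.05,  1.47]), array([ 0.77,  0.57, -0.86,  2.04,  0.6 ,  0.81,  1.12])]
[ 496.05769935 -104.66371242   99.73719644] [9.99999729e-01 7.05672958e-05 7.26602101e-04 9.60006212e-05] 15.1167 [0.86772262 0.06713087 0.07962497]
```

View pics/s3.png

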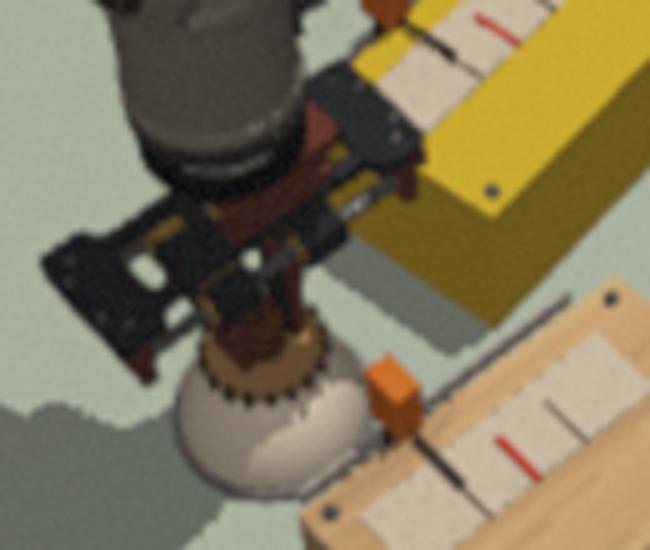

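The gear sits over the dome, centred as far as I can see. I'll lower it until contact and release.

Run:
```python
from h import *
f0=robot.read_force()[2]
for z in np.arange(96,90,-.7):
    robot.move_linear([495.2,-104.7,z],20); f=robot.read_force()[2]-f0
    print(round(z,1),round(robot.read_ee_pos()[2],2),round(f,2))
    if f>1.2: break
eoat.gripper_to(.45); robot.wait(.2); print(robot.read_force())
robot.move_linear([495.2,-104.7,z+60],60); robot.move_linear([495.2,-104.7,260],200)
robot.movep([595.5,-300,260],robot.read_ee_rot()); robot.wait(.3)
cs=[cam("scene"),cam("top")]; print(robot.read_time_s())
a=cv2.resize(cs[0]["color"][190:260,170:250,::-1],None,fx=5,fy=5,interpolation=2);b=cv2.resize(cs[1]["color"][185:255,260:340,::-1],None,fx=5,fy=5,interpolation=2)
cv2.imwrite("pics/p4.png",np.hstack([a,b]))
try: fit(cs,"gear",[495,-105],16,55)
except Exception as e: print(e)
try: fit(cs,"tab",[595.5,-98],9)
except Exception as e: print(e)
```

```text
96.0 96.02 -0.02
95.3 95.26 -0.27
94.6 94.56 -0.83
93.9 93.87 -1.3
93.2 93.26 -0.21
92.5 93.09 7.33
[0.56427541 0.09537787 0.4674904 ]
20.575
gear area 478.0 460 single [ 495.3 -105.7]
gear area 644.0 382 single [ 496.3 -102.3]
gear [ 495.7 -104.2] res [ 0.56 -0.24  0.67  0.22]
tab area 99 166 single [595.5 -97.7]
tab area 62 76 single [595.2 -98.3]
tab [595.5 -98. ] res [-0.11  0.05 -0.09 -0.11]
```

View pics/p4.png

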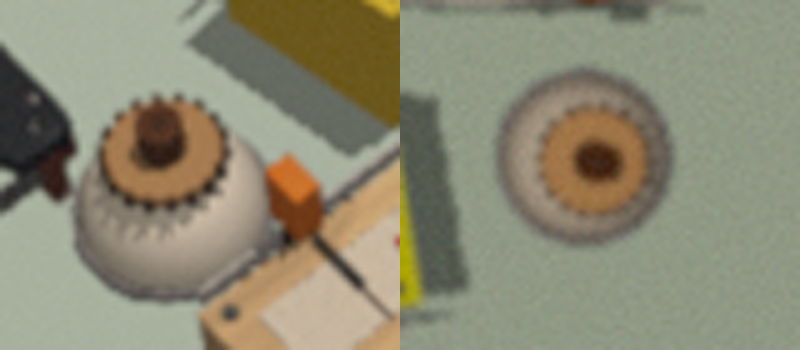

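The gear is balanced level, with the hub at the dome's centre once parallax is allowed for, and the shutter is still closed. Next I pinch the tab.

Run:
```python
from h import *
B=[1,0,0,0]
robot.movep([595.5,-98,240],B); robot.move_linear([595.5,-98,147],120); f0=robot.read_force()
eoat.gripper_to(0); robot.wait(.2)
p0=robot.read_ee_pos(); print(robot.read_grip_width()*88,robot.read_grasp_force(),p0,f0,robot.read_force())
cs=[cam("scene"),cam("top")]
robot.move_linear([595.3,-98+15,147],30); print(robot.read_ee_pos(),robot.read_force())
robot.move_linear([595.2,-98+28,147],30); robot.wait(.2); print(robot.read_ee_pos(),robot.read_force(),robot.read_time_s())
c2=cam("scene");c3=cam("top")
a=[cv2.resize(c["color"][200:265,185:285,::-1],None,fx=4,fy=4,interpolation=2) for c in(cs[0],c2)]
b=[cv2.resize(c["color"][135:235,250:350,::-1],None,fx=3,fy=3,interpolation=2) for c in(cs[1],c3)]
cv2.imwrite("pics/p5.png",np.vstack([np.hstack(a),cv2.resize(np.hstack(b),(800,340))[:340]])[:600])
```

```text
16.01923175556804 30.001061260700226 [595.85012906 -96.71851281 147.54098973] [1.88395907 0.06860232 0.98167349] [-0.74230074  4.63005046  6.10083849]
[595.78796525 -85.3695301  147.51816337] [-0.07564367 -5.61667744  5.36298925]
[595.75452215 -73.29498805 147.50717193] [ 0.28450286 -6.67954571  5.24686437] 24.55
```

View pics/p5.png

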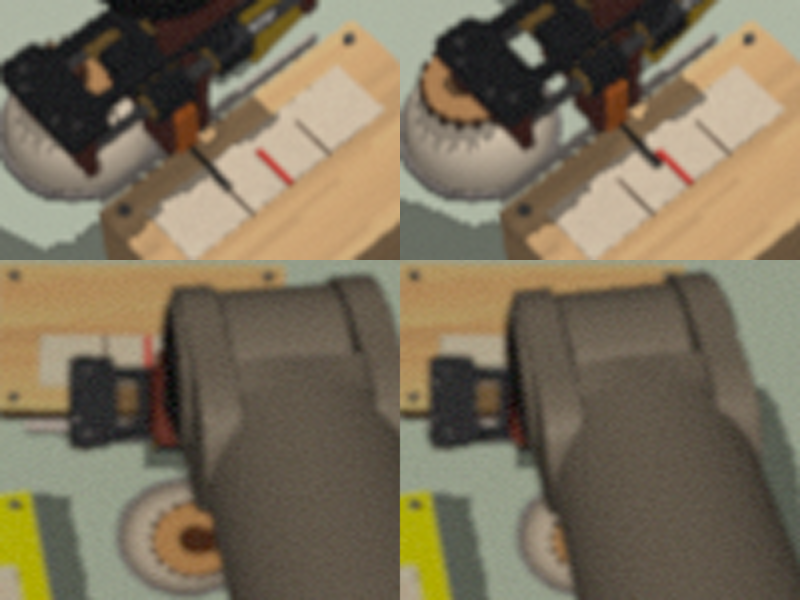

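Once gripped, the closed tab reads y = -96.7, and the travel so far is about 23.4 mm. The spring force of 6.7 N agrees with that. In the scene crop the pointer tip is just short of the red line. The gear is still balanced. I'll close the rest with feedback.

Run:
```python
from h import *
cmd=-70.; tgt=-66.8
for i in range(4):
    e=tgt-robot.read_ee_pos()[1]
    if abs(e)<.25: break
    cmd+=e*.9; robot.move_linear([595.2,cmd,147],20); robot.wait(.3)
print(i,cmd,robot.read_ee_pos(),robot.read_force(),robot.read_grip_width()*88,robot.read_time_s())
c=cam("scene");save(c,"s6.png",(185,195,285,265),8)
```

```text
2 -63.19951951261807 [595.7788864  -66.92509917 147.52632461] [ 0.20541236 -7.44278503  4.90084679] 15.792587820114438 25.9417
```

View pics/s6.png

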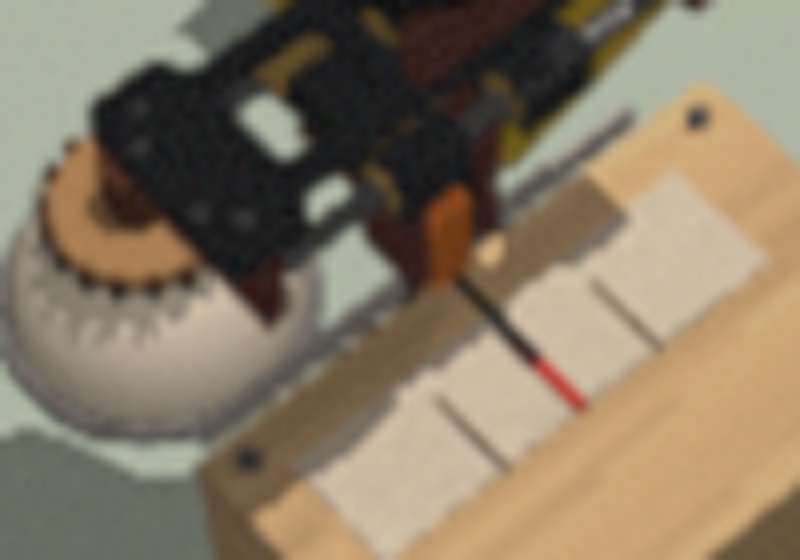

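The pointer runs straight onto the red line at about (535,360), and the gear is still balanced on the dome. The force of 7.44 N matches half open, so I'm handing it in.

```bash
python3 -c "
from h import *
print(job.close_job())"
```

```text
the job is handed in; nothing more can be done
None
```

The job is handed in at about 26 s: the gear is balanced hub up on the dome, and the arm is holding the shutter at half open, with its pointer on the red line.

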